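# Finish the graded row of bottles and jars on the lower tier

## Robot

A 6-joint arm with a two-finger parallel gripper is mounted at the origin on the work surface. World frame = base frame: x ahead of the robot, y to its left, z up, the work surface at z = 0. Lengths are in mm, angles in rad, forces in N, time in s.
With the tool pointing down it reaches from about 300 to 775 mm from the base axis. Payload 14.6 kg.
Tool frame: the origin (TCP) lies on the centre line of the jaws, within the pads' length; the fingertips stand 8 mm ahead of it and the grasp point (between the pads) lies 11 mm behind it; z points along the fingers, y is the line along which they close (so a half turn about z gives the same grasp; the last joint's range is limited). The gripper opens to 94 mm and grips with 3 to 60 N. Pads are 16 mm wide; open, the fingers measure 119 mm over their backs; the gripper's body (75 mm by 177 mm) begins 78 mm behind the grasp point.
Start: joints at [-1.397, 0.3, 1.521, -0, 1.321, -0.067], TCP at [131.157, -534.122, 184.346] pointing down, gripper open.
Joint ranges: [-3.03, 3.03], [-0.79, 2.21], [0.23, 2.52], [-1.04, 4.18], [0, 3.07], [-2.55, 2.55]. Speed limits (rad/s): [2.22, 2.22, 2.57, 3.14, 3.14, 3.14].

## Interface

Orientations are given as [roll, pitch, yaw] about the fixed x, y, z axes, in that order (R = Rz(yaw) Ry(pitch) Rx(roll)).
In Python, from cell import manip gives the robot as it stands.
- The arm moves only by the tool jog_arm, never from a script. Its argument "rows" is one flat list of numbers, 7 for each row, row after row: the shift along the world's x, y, z in cm, then the turn, a rotation vector about the world's x, y, z in rad, then the closure, from 0 (fully open) to 1 (shut). In form: [dx, dy, dz, rx, ry, rz, fingers, dx, dy, dz, rx, ry, rz, fingers, ...]. A call has 1 to 20 rows; each row shifts and turns the commanded pose from where the row before left it; what a row does not reach is not made up. A row lasts 1/12 s, in which the tool goes at most 41.7 mm and 7.16 degrees, less where a joint would pass 70% of its speed; a pose out of reach is approached as far as the arm can. A call with a gripper value outside its range is refused whole. The fingers move at their own pace and stop on an object; "newtons" is the grip in N (left out, the last holds). Time passes only in rows, so rows that do not move let the fingers close. It gives the time, the measured TCP pose, the force, the opening and the grip force at its end, in the units of the state.
- manip.read_state(): the state, without advancing time (a new reading comes with each control period).
- manip.camera(name): name is "scene" or "side" or "wrist"; returns (picture, depth): 400x640x3 uint8, blue, green, red; 400x640 float32, mm along the optical axis (not along the pixel's ray), 0 where there is no reading.
- manip.camera_model(name): a dict with "K" (3x3 intrinsics, pixels), "R" (3x3) and "t" (3): a world point X has camera coordinates R X + t. Camera axes: x right, y down, z forward; pixel columns grow to the right and rows downward; lengths in mm; the calibration is good to about 2 mm. A picture is of the moment at which its call begins: read the wrist's pose just before it. camera_model takes no time and is no camera call; for the wrist camera it gives the pose at the moment of the call.
- manip.sign_off(): hands the job in; it is judged then, once.
The state is a dict: "clock": time; "joints": joint angles; "qd": joint speeds; "effort": joint torques, N m; "eef_pos": TCP position; "eef_rot": TCP orientation; "wrist_force": force on the tool from outside, world axes, zero at the start; "moment": the same for the moment, N m; "finger_gap": finger opening in mm; "finger_force": force on a finger pad.
Only numpy, scipy, OpenCV 4.12 (cv2) and the standard library are available. Lean on these libraries where they do the work, as an engineer would, in place of code of your own. Each camera call takes 0.05 s, during which the arm holds its last target. There are 200 camera calls.

## Task

Tidy the bathroom shelf: stand the amber bottle, the roll-on deodorant, the small lidded ceramic jar and the cream jar upright in the four empty bays of the lower acrylic tier, one in the middle of each bay, lined up by height so that the row steps down from the tall white ceramic jar already at one end, tallest beside it, to the shortest beside the red pill case at the other end. The tall jar and the pill case may be at either end and stay where they are; set each piece down without dropping it, and tip nothing of the row over.

Things in the scene. Friction and masses are not known exactly. Their poses are not given: they have to be found in the camera images.
- amber_bottle: The tallest of the four things to line up: round amber glass bottle with a pale band and a narrow black cap, 105 mm high. Straight body 42 mm in diameter up to 84 mm, then a shoulder and a cap 31 mm in diameter from 90 to 105 mm. About 160 g. It stands upright on the metal shelf (z = 0). Origin: centre of its underside; z up its axis.
- roll_on: Second tallest: slim roll-on deodorant, white below with a rounded grey cap, 86 mm high, 38 mm in diameter, straight-sided up to 78 mm. About 100 g. Upright on the metal shelf. Origin: centre of its underside; z up its axis.
- lidded_jar: Third: small round white ceramic jar with its lid on (the lid does not come off), 67 mm high including a small knob; straight-sided, 50 mm in diameter, up to 58 mm. About 170 g. Upright on the metal shelf. Origin: centre of its underside; z up its axis.
- cream_jar: The shortest: squat cream jar of pale frosted glass with a steel screw lid (closed), 50 mm high, 56 mm in diameter, straight-sided. About 150 g. Upright on the metal shelf. Origin: centre of its underside; z up its axis.
- tall_jar: The big closed round white ceramic jar already in place in the bay at one end of the lower tier (which end varies): 125 mm high with its knob, 60 mm in diameter (lid 62 mm), about 420 g, loose. Taller than all four; it begins the row and stays where it is. Origin: centre of its underside; z up its axis.
- pill_case: Flat red pill case, 88 mm by 58 mm by 21 mm high, lying loose in the bay at the other end of the lower tier; it stays where it is. Origin: centre of its underside.
- bay_1: Empty bay of the smoked acrylic stand's lower tier: shallow dark see-through tray, 116 mm deep (x, away from the robot) by 73 mm wide (y, along the row), walls 2.5 mm thick, 10 mm high. Origin: centre of its underside, 28 mm above the metal shelf; inner floor 2.5 mm above the origin. First bay from the robot's left (+y), next to the left end bay. Bays are 73 mm apart.
- bay_2: Empty bay of the smoked acrylic stand's lower tier: shallow dark see-through tray, 116 mm deep (x, away from the robot) by 73 mm wide (y, along the row), walls 2.5 mm thick, 10 mm high. Origin: centre of its underside, 28 mm above the metal shelf; inner floor 2.5 mm above the origin. Second from the left. The upper tier begins 68 mm behind the bay centres, its rim 87 mm above the shelf.
- bay_3: Empty bay of the smoked acrylic stand's lower tier: shallow dark see-through tray, 116 mm deep (x, away from the robot) by 73 mm wide (y, along the row), walls 2.5 mm thick, 10 mm high. Origin: centre of its underside, 28 mm above the metal shelf; inner floor 2.5 mm above the origin. Third from the robot's left (+y).
- bay_4: Empty bay of the smoked acrylic stand's lower tier: shallow dark see-through tray, 116 mm deep (x, away from the robot) by 73 mm wide (y, along the row), walls 2.5 mm thick, 10 mm high. Origin: centre of its underside, 28 mm above the metal shelf; inner floor 2.5 mm above the origin. Fourth from the robot's left, next to the right (-y) end bay.
There are look-alikes about, which are no part of the job. Leave any green look-alike of the tall_jar alone.

How it is judged (in metres and radians):
At the end, for the whole second after the job is handed in: From the tall jar's end the four bays hold amber bottle, roll-on, lidded jar, cream jar in that order, each on the bay's floor, upright (0.12 rad), within 15 mm of its centre, released, at rest. Tall jar (upright) and pill case rest within 15 mm of where they were (((horizontal distance between tall_jar and bay_1 below 0.11 m and horizontal distance between amber_bottle and bay_1 below 0.015 m and z of amber_bottle in the frame of bay_1 between -0.002 and 0.008 m and horizontal distance between roll_on and bay_2 below 0.015 m and z of roll_on in the frame of bay_2 between -0.002 and 0.008 m and horizontal distance between lidded_jar and bay_3 below 0.015 m and z of lidded_jar in the frame of bay_3 between -0.002 and 0.008 m and horizontal distance between cream_jar and bay_4 below 0.015 m and z of cream_jar in the frame of bay_4 between -0.002 and 0.008 m) or (horizontal distance between tall_jar and bay_4 below 0.11 m and horizontal distance between amber_bottle and bay_4 below 0.015 m and z of amber_bottle in the frame of bay_4 between -0.002 and 0.008 m and horizontal distance between roll_on and bay_3 below 0.015 m and z of roll_on in the frame of bay_3 between -0.002 and 0.008 m and horizontal distance between lidded_jar and bay_2 below 0.015 m and z of lidded_jar in the frame of bay_2 between -0.002 and 0.008 m and horizontal distance between cream_jar and bay_1 below 0.015 m and z of cream_jar in the frame of bay_1 between -0.002 and 0.008 m)) and angle between each of amber_bottle, roll_on, lidded_jar, cream_jar, tall_jar's own z axis and vertical below 0.12 rad and linear speed of each of amber_bottle, roll_on, lidded_jar, cream_jar, tall_jar, pill_case below 0.03 m/s and distance of each of tall_jar, pill_case from where it was at the start of the episode below 0.015 m); the robot touches nothing.
It fails at once if the tall ceramic jar or the red pill case is shifted by more than 15 mm (distance of any of tall_jar, pill_case from where it was at the start of the episode above 0.015 m).
It fails at once if one of the bottles or jars is tipped over (leans more than 0.7 rad) (angle between any of amber_bottle, roll_on, lidded_jar, cream_jar, tall_jar's own z axis and vertical above 0.7 rad).
It fails at once if one of the four is dropped: it moves faster than 0.45 m/s while the fingers do not touch it ((contact force between the fingers and amber_bottle below 0.02 N and linear speed of amber_bottle above 0.45 m/s) or (contact force between the fingers and roll_on below 0.02 N and linear speed of roll_on above 0.45 m/s) or (contact force between the fingers and lidded_jar below 0.02 N and linear speed of lidded_jar above 0.45 m/s) or (contact force between the fingers and cream_jar below 0.02 N and linear speed of cream_jar above 0.45 m/s)).
It also fails if it takes over 96 s, if anything falls off the work surface, if the arm or the gripper's body presses on something with over 40 N, if the wrist force passes 120 N, or if a joint passes its speed limit or range.

## Working session

There is one attempt and no reset: what is moved stays moved. The work goes in short steps, Python scripts to look and compute and a tool call to move; the robot and the scene stay as the last step left them, time stands still between calls to the robot, and variables do not carry over. Pictures are saved under pics/ and viewed, at most 14 in all, crops included, and the job is handed in when it is done.

Besides the shell and the picture viewer there is one more tool, called after "Call:" as name(argument=value, ...) on one line, values as JSON. jog_arm: Moves the arm, as the interface text tells. Its arguments: {"type":"object","properties":{"rows":{"type":"array"},"newtons":{"type":"number"}},"required":["rows"]}

```bash
mkdir -p pics; cat > h.py <<'E'
import numpy as np, cv2
from cell import manip
def shot(n,f):
    m=manip.camera_model(n); p,d=manip.camera(n); cv2.imwrite(f'pics/{f}.png',p); np.savez(f'pics/{f}.npz',p=p,d=d,K=m['K'],R=m['R'],t=m['t']); return p,d,m
def cloud(f):
    z=np.load(f'pics/{f}.npz'); d=z['d']; v,u=np.indices(d.shape)
    c=np.stack([(u-z['K'][0,2])/z['K'][0,0]*d,(v-z['K'][1,2])/z['K'][1,1]*d,d],-1)
    X=(c-z['t'].ravel())@z['R']; X[d==0]=np.nan; return z['p'],X
E
python3 - <<'E'
from h import *
print(manip.read_state())
for n in ('scene','side'):
    p,d,m=shot(n,n+'0'); print(n,m, (d>0).mean())
E
```

```text
{'clock': 0.0, 'joints': array([-1.39659997e+00,  3.00454955e-01,  1.52161253e+00, -7.94805535e-06,
        1.32070105e+00, -6.66167276e-02]), 'qd': array([ 1.01640474e-04,  1.23494147e-03,  6.27060891e-05,  5.37205739e-04,
        4.98050995e-04, -4.64150390e-04]), 'effort': array([ 1.67595554e-04, -5.31812382e+01, -3.52732265e+01,  7.07774330e-02,
        2.44353869e-02, -1.44768687e-04]), 'eef_pos': array([ 131.10446879, -533.83541593,  183.78189997]), 'eef_rot': array([-3.14041887e+00, -7.05939414e-05,  2.40815014e-01]), 'wrist_force': array([ 0.3923353 ,  0.10105624, -0.00831032]), 'moment': array([-0.02565935, -0.06745609,  0.00277511]), 'finger_force': 0.0, 'finger_gap': 94.04341674550813}
scene {'K': array([[463.76264452,   0.        , 310.79017293],
       [  0.        , 463.76264452, 199.46333604],
       [  0.        ,   0.        ,   1.        ]]), 'R': array([[-0.65454562,  0.75581218, -0.01783212],
       [ 0.44183123,  0.36328057, -0.82025142],
       [-0.61347795, -0.54477076, -0.57172513]]), 't': array([ 374.83993742, -194.84784238, 1572.97725656])} 0.99406640625
side {'K': array([[513.04696108,   0.        , 317.54898074],
       [  0.        , 513.04696108, 207.82010475],
       [  0.        ,   0.        ,   1.        ]]), 'R': array([[-0.93880676, -0.3442021 , -0.0129142 ],
       [-0.243066  ,  0.68859243, -0.68319791],
       [ 0.24405078, -0.63825182, -0.73011906]]), 't': array([ 563.02223344,  186.76741642, 1195.03858156])} 0.9959609375
```

View pics/scene0.png

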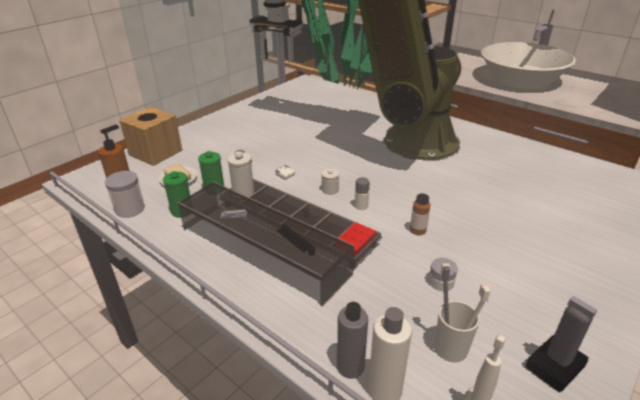

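View pics/side0.png

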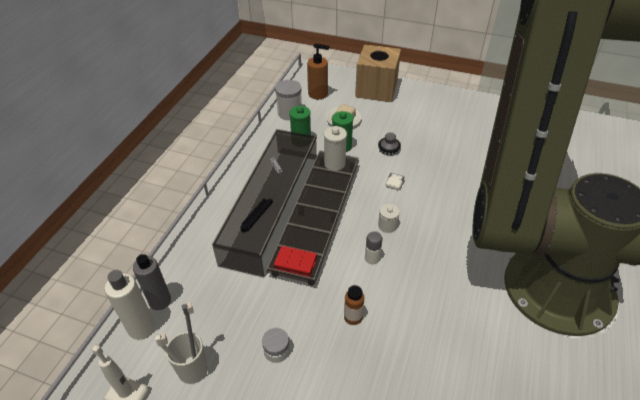

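Both views show the four pieces: in the side view amber is at (354,305), roll-on (373,248), lidded jar (389,218) and cream (276,344). The tall jar (335,148) and pill case (296,261) mark the two ends of the row.

```bash
cat > m1.py <<'E'
from h import *
from scipy.optimize import least_squares
C={'side0':cloud('side0'),'scene0':cloud('scene0')}
S={'amber':(354,305),'roll':(373,248),'lid':(389,218),'cream':(276,344),'tall':(335,150),'g':(344,135),'g2':(300,122),'white':(395,182),'black':(390,145)}
spec={'amber':(105,21,15,80),'roll':(86,19,10,74),'lid':(67,25,8,54),'cream':(50,28,8,46),'tall':(153,30,60,120)}
P={k:np.concatenate([X.reshape(-1,3) for _,X in [C[k]]]) for k in C}
for n,(u,v) in S.items():
    c=C['side0'][1][v,u].copy()
    if n not in spec: print(n,c.round()); continue
    H,r,a,b=spec[n]
    for k in C:
        q=P[k]; 
        cc=c.copy()
        for it in range(3):
            m=(np.hypot(*(q[:,:2]-cc[:2]).T)<r+18)&(q[:,2]>a)&(q[:,2]<b); w=q[m]
            s=least_squares(lambda x:np.hypot(w[:,0]-x[0],w[:,1]-x[1])-r,cc[:2]+ (0 if it else 0),loss='soft_l1',f_scale=1.5); cc[:2]=s.x
        m2=(np.hypot(*(q[:,:2]-cc[:2]).T)<r*.9)&(q[:,2]>H*.5)
        print(n,k,cc[:2].round(1),m.sum(),'resid',np.median(abs(s.fun)).round(2),'top',np.nanmax(q[m2][:,2]).round(1) if m2.any() else None)
for k in C:
    p,X=C[k]; hsv=cv2.cvtColor(p,cv2.COLOR_BGR2HSV)
    m=((hsv[...,0]<6)|(hsv[...,0]>174))&(hsv[...,1]>190)&(hsv[...,2]>120)
    w=X[m&(X[...,2]>40)]; 
    print(k,'pill',m.sum(),cv2.minAreaRect(w[:,:2].astype(np.float32)),np.median(w[:,2]))
# stand: dark points
for k in C:
    p,X=C[k]; m=(p.max(-1)<90)&(X[...,2]>15)&(X[...,2]<110)&(X[...,0]>350)&(X[...,0]<750)&(abs(X[...,1])<400)
    w=X[m]; print(k,m.sum(),np.nanpercentile(w,[1,50,99],axis=0).round(), np.histogram(w[:,2],np.arange(15,111,5)))
# row profile along the bay line in side view
E
python3 m1.py
```

```text
amber side0 [421.9 271.3] 308 resid 4.21 top 90.4
amber scene0 [429.2 234.5] 366 resid 0.85 top 109.4
roll side0 [429.1  93.9] 259 resid 4.01 top 86.5
roll scene0 [434.3  60.5] 278 resid 1.08 top 90.0
lid side0 [426.9 -55. ] 244 resid 0.86 top 70.0
lid scene0 [425.9 -55.6] 249 resid 1.05 top 69.5
cream side0 [558.5 367.9] 226 resid 0.51 top 55.5
cream scene0 [556.8 367.6] 270 resid 0.57 top 55.1
tall side0 [ 609.4 -153. ] 320 resid 4.86 top 143.0
tall scene0 [ 622.9 -205.5] 427 resid 1.07 top 159.0
g [ 597. -203.  141.]
g2 [ 753. -274.   93.]
white [ 445. -202.   16.]
black [ 494. -330.   34.]
side0 pill 718 ((594.203369140625, 162.57510375976562), (89.0594253540039, 58.432350158691406), 2.8191311359405518) 51.87118173844092
scene0 pill 397 ((597.9949951171875, 162.76614379882812), (82.1600341796875, 55.20277404785156), 3.4005372524261475) 53.19233754297806
side0 9615 [[ 420. -341.   19.]
 [ 653.   21.   39.]
 [ 748.  255.  105.]] (array([ 113,  176, 1368, 2661,  565,  214,   86,   77,   92,   86,   99,
        213, 2159,  880,  404,  175,   54,   91,  102]), array([ 15,  20,  25,  30,  35,  40,  45,  50,  55,  60,  65,  70,  75,
        80,  85,  90,  95, 100, 105, 110]))
scene0 6304 [[ 439. -308.   25.]
 [ 691.   39.   79.]
 [ 749.  235.  105.]] (array([  34,   32,  165, 1466,  181,   53,   50,   57,   48,   58,   55,
         68, 1789, 1391,  519,  190,   38,   47,   63]), array([ 15,  20,  25,  30,  35,  40,  45,  50,  55,  60,  65,  70,  75,
        80,  85,  90,  95, 100, 105, 110]))
```

```bash
cat > m2.py <<'E'
from h import *
from scipy.optimize import least_squares
C={k:cloud(k) for k in('side0','scene0')}
spec={'amber':((429,234.5),21,10,82),'roll':((434,60.5),19,10,74),'lid':((426,-55),25,8,54),'cream':((557,367.7),28,8,46),'tall':((623,-205),30,60,120)}
for n,(c,r,a,b) in spec.items():
    for k in C:
        q=C[k][1].reshape(-1,3); cc=np.array(c,float)
        for it in range(4):
            m=(np.hypot(*(q[:,:2]-cc).T)<r+6)&(q[:,2]>a)&(q[:,2]<b); w=q[m]
            s=least_squares(lambda x:np.hypot(w[:,0]-x[0],w[:,1]-x[1])-r,cc,loss='soft_l1',f_scale=1.); cc=s.x
        print(n,k,cc.round(1),m.sum(),np.median(abs(s.fun)).round(2))
p=C['side0'][0]; cv2.imwrite('pics/c1.png',cv2.resize(np.clip(p[120:300,205:375].astype(float)*1.8,0,255).astype(np.uint8),None,fx=3.3,fy=3.3,interpolation=cv2.INTER_CUBIC))
E
python3 m2.py
```

```text
amber side0 [429.6 235.1] 347 0.65
amber scene0 [429.2 234.5] 404 0.87
roll side0 [435.2  61.2] 260 0.76
roll scene0 [434.3  60.5] 278 1.08
lid side0 [426.9 -55. ] 244 0.86
lid scene0 [425.9 -55.6] 249 1.05
cream side0 [558.5 367.9] 226 0.52
cream scene0 [556.8 367.6] 270 0.57
tall side0 [ 623.6 -205.1] 364 1.13
tall scene0 [ 622.9 -205.5] 426 1.07
```

View pics/c1.png

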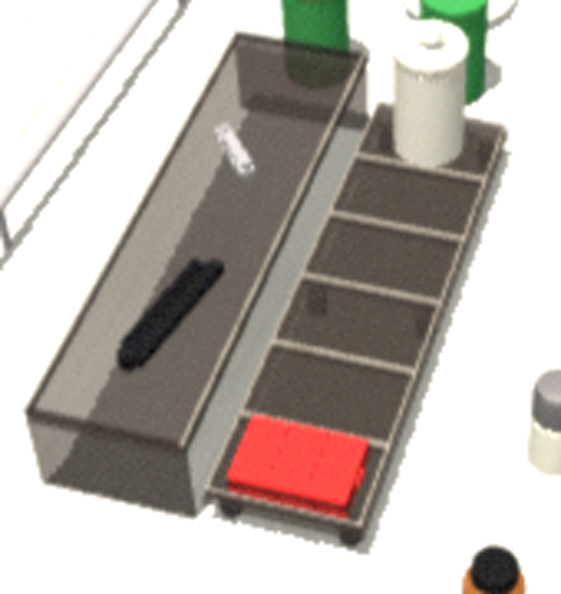

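The crop shows the rim and dividers clearly, with five divider lines between (357,156)–(482,177) and (240,413)–(388,444). I'll cast their ends onto the rim plane at z=38.

```bash
python3 - <<'E'
from h import *
z=np.load('pics/side0.npz')
def ray(u,v,h,K=z['K'],R=z['R'],t=z['t'].ravel()):
    c=-R.T@t; d=R.T@np.array([(u-K[0,2])/K[0,0],(v-K[1,2])/K[1,1],1]); return c+d*(h-c[2])/d[2]
B=[(375,106),(357,156),(330,212),(305,275),(275,343),(240,413),(208,490)]
F=[(505,130),(482,177),(462,238),(439,301),(411,370),(388,444),(361,525)]
g=lambda a:np.array([ray(u/3.3+205,v/3.3+120,38)[:2] for u,v in a])
b,f=g(B),g(F); print(b.round(),f.round(),sep='\n')
mid=(b+f)/2; i=np.arange(7); fit=np.polyfit(i[1:],mid[1:],1)
print('pitch',fit[0],np.hypot(*fit[0]),'ang',np.degrees(np.arctan2(-fit[0][0],fit[0][1])), 'width',np.hypot(*(b-f).T).round(1))
for k in range(6): print('bay',k,(fit[0]*(k+.5)+fit[1]).round(1))
E
```

```text
[[ 679. -227.]
 [ 671. -161.]
 [ 668.  -90.]
 [ 661.  -17.]
 [ 657.   57.]
 [ 655.  129.]
 [ 649.  201.]]
[[ 563. -234.]
 [ 564. -171.]
 [ 557.  -98.]
 [ 553.  -26.]
 [ 550.   48.]
 [ 543.  120.]
 [ 536.  193.]]
pitch [-4.90074996 72.71309973] 72.87806407139296 ang 3.8558151726464382 width [116.4 108.1 111.5 109.2 107.  112.6 112.7]
bay 0 [ 620.  -202.8]
bay 1 [ 615.1 -130. ]
bay 2 [610.2 -57.3]
bay 3 [605.3  15.4]
bay 4 [600.4  88.1]
bay 5 [595.5 160.8]
```

Measurements agree to about 2 mm and the ends check out: bay 0 matches the tall jar and bay 5 the pill case. Targets from the tall jar's end are amber (615,-130), roll-on (610,-57), lidded jar (605,15) and cream (600,88). I'll close along the depth axis, yaw ≈1.64.

Call:
jog_arm(rows=[2.6,2.7,0.3,0,0,0.1164,0,2.6,2.7,0.3,0,0,0.1164,0,2.6,2.7,0.3,0,0,0.1164,0,2.6,2.7,0.3,0,0,0.1164,0,2.6,2.7,0.3,0,0,0.1164,0,2.6,2.7,0.3,0,0,0.1164,0,2.6,2.7,0.3,0,0,0.1164,0,2.6,2.7,0.3,0,0,0.1164,0,2.6,2.7,0.3,0,0,0.1164,0,2.6,2.7,0.3,0,0,0.1164,0,2.6,2.7,0.3,0,0,0.1164,0,2.6,2.7,0.3,0,0,0.1164,0,-0.2,3,0,0,0,0,0,-0.2,3,0,0,0,0,0,-0.2,3,0,0,0,0,0,-0.2,3,0,0,0,0,0,-0.2,3,0,0,0,0,0,-0.2,3,0,0,0,0,0,-0.2,3,0,0,0,0,0,0,0,0,0,0,0,0], newtons=20)

```text
clock: 1.77
eef_pos: [428.6, 3.4, 220.3]
eef_rot: [-3.142, -0.001, 1.641]
wrist_force: [0.0, 0.1, 0.5]
finger_gap: 93.9
finger_force: 0.0
```

```bash
python3 - <<'E'
from h import *
s=manip.read_state(); print(s['clock'],s['eef_pos'],s['eef_rot'])
for k in('side0','scene0'):
    q=cloud(k)[1].reshape(-1,3)
    for n,c in {'cream':(557.7,367.8),'amber':(429.4,234.8)}.items():
        w=q[(abs(q[:,0]-c[0])<110)&(abs(q[:,1]-c[1])<60)&(np.hypot(q[:,0]-c[0],q[:,1]-c[1])>36)&(q[:,2]>12)]
        print(k,n,len(w),w[w[:,2].argsort()[-3:]].round() if len(w) else '')
    w=q[(q[:,0]>690)&(q[:,0]<790)&(q[:,1]>-210)&(q[:,1]<170)]; print('tier max',np.nanpercentile(w[:,2],[50,99,100]))
E
```

```text
1.7667 [428.60527272   3.39799912 220.32470008] [-3.14154583e+00 -7.10312199e-04  1.64078602e+00]
side0 cream 0 
side0 amber 24 [[537. 186.  41.]
 [537. 193.  42.]
 [537. 185.  43.]]
tier max [78.58324905 92.71397152 96.29145699]
scene0 cream 0 
scene0 amber 6 [[538. 183.  31.]
 [538. 182.  40.]
 [538. 188.  40.]]
tier max [78.53851912 92.42320745 95.76868114]
```

Call:
jog_arm(rows=[0.1,2.9,0,0,0,0,0,0,2.9,0,0,0,0,0,0,2.9,0,0,0,0,0,0,2.9,0,0,0,0,0,0,2.9,0,0,0,0,0,0,2.9,0,0,0,0,0,0,2.9,0,0,0,0,0,0,2.8,0,0,0,0,0,0,0,-2.1,0,0,0,0,0,0,-2.1,0,0,0,0,0,0,-2.1,0,0,0,0,0,0,-2.1,0,0,0,0,0,0,-2.1,0,0,0,0,0,0,-2.1,0,0,0,0,0,0,-2.1,0,0,0,0,0,0,-2.0,0,0,0,0,0,0,0,0,0,0,0])

```text
clock: 3.18
eef_pos: [428.5, 229.6, 49.9]
eef_rot: [-3.136, 0.002, 1.637]
wrist_force: [0.1, 0.4, 0.2]
finger_gap: 93.9
finger_force: 0.0
```

Call:
jog_arm(rows=[0,0,0,0,0,0,0.7,0,0,0,0,0,0,0.7,0,0,0,0,0,0,0.7,0,0,0,0,0,0,0.7,0,0,0,0,0,0,0.7,0,0,0,0,0,0,0.7,0,0,0,0,0,0,0.7,0,0,0,0,0,0,0.7])

```text
clock: 3.85
eef_pos: [430.2, 230.9, 53.5]
eef_rot: [3.141, -0.0, 1.638]
wrist_force: [-0.7, 1.1, -0.0]
finger_gap: 43.9
finger_force: 0.1
```

Call:
jog_arm(rows=[0,0,0,0,0,0,0.4,0,0,0,0,0,0,0.4,0,0.4,0,0,0,0,0.4,0,0,0,0,0,0,0.4,0,0,0,0,0,0,0.7,0,0,0,0,0,0,0.7,0,0,0,0,0,0,0.7,0,0,0,0,0,0,0.7,0,0,0,0,0,0,0.7,0,0,0,0,0,0,0.7,0,0,0,0,0,0,0.7])

```text
clock: 4.77
eef_pos: [430.1, 234.8, 53.3]
eef_rot: [-3.141, 0.0, 1.638]
wrist_force: [-1.2, 0.5, 0.9]
finger_gap: 41.2
finger_force: 20.0
```

Call:
jog_arm(rows=[0,0,1,0,0,0,0.7,0,0,2,0,0,0,0.7,0,0,2,0,0,0,0.7,0,0,2,0,0,0,0.7,0.5,-1,1,0,0,0,0.7,1,-2,0,0,0,0,0.7,1.5,-3,0,0,0,0,0.7,1.5,-3,0,0,0,0,0.7,1.5,-3,0,0,0,0,0.7,1.5,-3,0,0,0,0,0.7,1.5,-3,0,0,0,0,0.7,1.5,-3,0,0,0,0,0.7,1.5,-3,0,0,0,0,0.7,1.5,-3,0,0,0,0,0.7,1.5,-3,0,0,0,0,0.7,1.5,-3,0,0,0,0,0.7,1,-2,0,0,0,0,0.7,0.5,-1,0,0,0,0,0.7,0.5,-0.5,0,0,0,0,0.7,0,0,0,0,0,0,0.7])

```text
clock: 6.43
eef_pos: [615.3, -130.7, 133.1]
eef_rot: [-3.141, -0.0, 1.637]
wrist_force: [0.1, 1.1, -1.5]
finger_gap: 41.0
finger_force: 20.0
```

Call:
jog_arm(rows=[0,0,-1,0,0,0,0.7,0,0,-1,0,0,0,0.7,0,0,-1,0,0,0,0.7,0,0,-1,0,0,0,0.7,0,0,-0.4,0,0,0,0.7,0,0,-0.3,0,0,0,0.7,0,0,-0.2,0,0,0,0.7,0,0,0,0,0,0,0.7,0,0,0,0,0,0,0.7])

```text
clock: 7.18
eef_pos: [615.3, -130.2, 84.7]
eef_rot: [3.141, 0.0, 1.638]
wrist_force: [0.7, 0.3, -1.1]
finger_gap: 41.2
finger_force: 20.0
```

```bash
python3 - <<'E'
from h import *
p,d,m=shot('scene','s1')
cv2.imwrite('pics/c2.png',cv2.resize(p[100:300,170:400],None,fx=3,fy=3,interpolation=cv2.INTER_CUBIC))
E
```

```text
(no output)
```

View pics/c2.png

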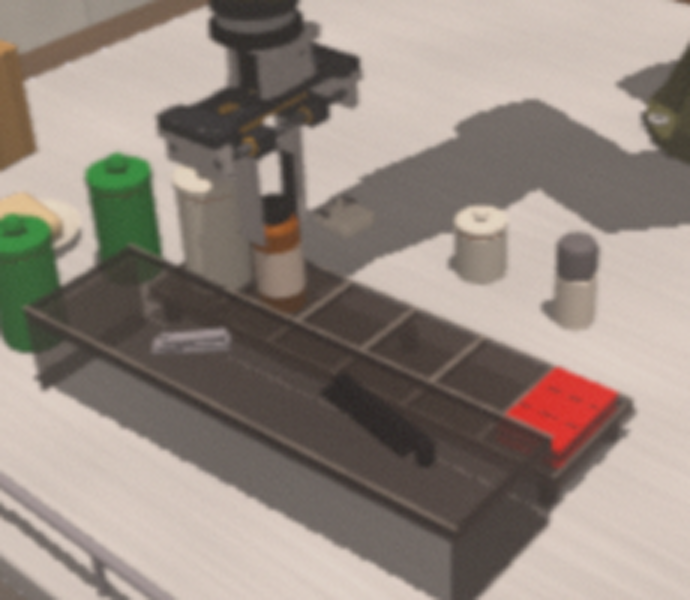

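The bottle sits in the middle of the bay beside the tall jar (crop ~(280,290)). I'll lower the last millimetre and release.

Call:
jog_arm(rows=[0,0,-0.1,0,0,0,0.7,0,0,0,0,0,0,0.7,0,0,0,0,0,0,0.7])

```text
clock: 7.48
eef_pos: [615.4, -130.2, 83.8]
eef_rot: [3.141, 0.0, 1.638]
wrist_force: [-0.4, -0.1, 1.9]
finger_gap: 41.3
finger_force: 20.0
```

Call:
jog_arm(rows=[0,0,0,0,0,0,0.5,0,0,0,0,0,0,0.4,0,0,0,0,0,0,0.36,0,0,0,0,0,0,0.36,0,0,1,0,0,0,0.36,0,0,2,0,0,0,0.36,0,0,2,0,0,0,0.36,0,0,2,0,0,0,0.36,0,0,2,0,0,0,0.36,0,0,2,0,0,0,0.36,-1,1,2,0,0,0,0,-2,2,0,0,0,0,0,-3,3,0,0,0,0,0,-3,3,0,0,0,0,0,-3,3,0,0,0,0,0,-3,3,0,0,0,0,0,-2,2,0,0,0,0,0,-1,2,0,0,0,0,0,0,0,0,0,0,0,0])

```text
clock: 9.07
eef_pos: [435.8, 60.1, 214.6]
eef_rot: [3.14, -0.0, 1.64]
wrist_force: [0.1, 0.1, 0.0]
finger_gap: 94.1
finger_force: 0.0
```

Call:
jog_arm(rows=[0,0.1,-2,0,0,0,0,0,0,-2.5,0,0,0,0,0,0,-2.5,0,0,0,0,0,0,-2.5,0,0,0,0,0,0,-2.5,0,0,0,0,0,0,-2.5,0,0,0,0,0,0,-2,0,0,0,0,0,0,-0.9,0,0,0,0,0,0,0,0,0,0,0.75,0,0,0,0,0,0,0.75,0,0,0,0,0,0,0.75,0,0,0,0,0,0,0.75,0,0,0,0,0,0,0.75,0,0,0,0,0,0,0.75,0,0,0,0,0,0,0.75,0,0,0,0,0,0,0.75,0,0,0,0,0,0,0.75,0,0,0,0,0,0,0.75])

```text
clock: 10.57
eef_pos: [437.3, 58.7, 39.4]
eef_rot: [3.142, 0.0, 1.638]
wrist_force: [0.2, -0.0, 0.9]
finger_gap: 37.6
finger_force: 19.8
```

Call:
jog_arm(rows=[0,0,1,0,0,0,0.75,0,0,2,0,0,0,0.75,0,0,2,0,0,0,0.75,0,0,2,0,0,0,0.75,0.9,-0.6,1,0,0,0,0.75,1.8,-1.2,0,0,0,0,0.75,1.8,-1.2,0,0,0,0,0.75,1.8,-1.2,0,0,0,0,0.75,1.8,-1.2,0,0,0,0,0.75,1.8,-1.2,0,0,0,0,0.75,1.8,-1.2,0,0,0,0,0.75,1.8,-1.2,0,0,0,0,0.75,1.8,-1.2,0,0,0,0,0.75,1.5,-1.0,0,0,0,0,0.75,0.5,-0.6,0,0,0,0,0.75,0,0,0,0,0,0,0.75])

```text
clock: 11.9
eef_pos: [610.6, -60.2, 119.3]
eef_rot: [-3.141, 0.0, 1.637]
wrist_force: [-0.4, -0.7, -1.5]
finger_gap: 37.9
finger_force: 19.8
```

Call:
jog_arm(rows=[0,0,-1,0,0,0,0.75,0,0,-1,0,0,0,0.75,0,0,-1,0,0,0,0.75,0,0,-1,0,0,0,0.75,0,0,-0.4,0,0,0,0.75,0,0,-0.3,0,0,0,0.75,0,0,-0.1,0,0,0,0.75,0,0,-0.1,0,0,0,0.75,0,0,0,0,0,0,0.75,0,0,0,0,0,0,0.75])

```text
clock: 12.73
eef_pos: [610.5, -59.3, 70.7]
eef_rot: [3.141, 0.0, 1.638]
wrist_force: [-0.8, 0.7, -0.5]
finger_gap: 37.6
finger_force: 19.8
```

Call:
jog_arm(rows=[0,0,-0.1,0,0,0,0.75,0,0,0,0,0,0,0.75,0,0,0,0,0,0,0.55,0,0,0,0,0,0,0.45,0,0,0,0,0,0,0.4,0,0,0,0,0,0,0.4,0,0,1,0,0,0,0.4,0,0,2,0,0,0,0.4,0,0,2,0,0,0,0.4,0,0,2,0,0,0,0.4,0,0,2,0,0,0,0.4,0,0,1,0,0,0,0.4,-1.4,0.4,0,0,0,0,0,-3,0,0,0,0,0,0,-3,0,0,0,0,0,0,-3,0,0,0,0,0,0,-3,0,0,0,0,0,0,-3,0,0,0,0,0,0,-2,0,0,0,0,0,0,0,0,0,0,0,0,0])

```text
clock: 14.4
eef_pos: [423.8, -55.2, 169.7]
eef_rot: [3.141, 0.0, 1.637]
wrist_force: [0.1, 0.0, 0.6]
finger_gap: 94.1
finger_force: 0.0
```

Call:
jog_arm(rows=[0,0,-2,0,0,0,0,0,0,-2.5,0,0,0,0,0,0,-2.5,0,0,0,0,0,0,-2.5,0,0,0,0,0,0,-2.5,0,0,0,0,0,0,-1.5,0,0,0,0,0,0,-0.8,0,0,0,0,0,0,0,0,0,0,0.65,0,0,0,0,0,0,0.65,0,0,0,0,0,0,0.65,0,0,0,0,0,0,0.65,0,0,0,0,0,0,0.65,0,0,0,0,0,0,0.65,0,0,0,0,0,0,0.65,0,0,0,0,0,0,0.65,0,0,0,0,0,0,0.65])

```text
clock: 15.73
eef_pos: [426.4, -55.3, 26.6]
eef_rot: [3.141, 0.0, 1.638]
wrist_force: [-2.1, -0.3, 4.5]
finger_gap: 49.3
finger_force: 20.0
```

Call:
jog_arm(rows=[0,0,1,0,0,0,0.65,0,0,2,0,0,0,0.65,0,0,2,0,0,0,0.65,0,0,2,0,0,0,0.65,0.9,0.3,1,0,0,0,0.65,1.8,0.7,0,0,0,0,0.65,1.8,0.7,0,0,0,0,0.65,1.8,0.7,0,0,0,0,0.65,1.8,0.7,0,0,0,0,0.65,1.8,0.7,0,0,0,0,0.65,1.8,0.7,0,0,0,0,0.65,1.8,0.7,0,0,0,0,0.65,1.8,0.7,0,0,0,0,0.65,1.8,0.7,0,0,0,0,0.65,0.8,0.5,0,0,0,0,0.65,0,0,0,0,0,0,0.65])

```text
clock: 17.07
eef_pos: [606.1, 16.6, 106.3]
eef_rot: [-3.141, -0.0, 1.638]
wrist_force: [-1.5, -0.1, -1.4]
finger_gap: 49.4
finger_force: 20.0
```

Call:
jog_arm(rows=[0,0,-1,0,0,0,0.65,0,0,-1,0,0,0,0.65,0,0,-1,0,0,0,0.65,0,0,-1,0,0,0,0.65,0,0,-0.4,0,0,0,0.65,0,0,-0.3,0,0,0,0.65,0,0,-0.1,0,0,0,0.65,0,0,-0.1,0,0,0,0.65,0,0,0,0,0,0,0.65,0,0,0,0,0,0,0.65])

```text
clock: 17.9
eef_pos: [605.5, 15.8, 57.7]
eef_rot: [3.141, 0.0, 1.638]
wrist_force: [-0.3, -0.2, -2.4]
finger_gap: 49.3
finger_force: 20.0
```

Call:
jog_arm(rows=[0,0,-0.1,0,0,0,0.65,0,0,0,0,0,0,0.65,0,0,0,0,0,0,0.45,0,0,0,0,0,0,0.35,0,0,0,0,0,0,0.3,0,0,0,0,0,0,0.3,0,0,1,0,0,0,0.3,0,0,2,0,0,0,0.3,0,0,2,0,0,0,0.3,0,0,2,0,0,0,0.3,0,0,2,0,0,0,0.3,0,0,1,0,0,0,0.3,-0.4,1.6,0,0,0,0,0.3,-0.4,3,0,0,0,0,0,-0.4,3,0,0,0,0,0,-0.4,3,0,0,0,0,0,-0.4,3,0,0,0,0,0,-0.4,3,0,0,0,0,0,-0.4,3,0,0,0,0,0,-0.4,3,0,0,0,0,0])

```text
clock: 19.57
eef_pos: [572.9, 243.2, 156.4]
eef_rot: [-3.141, -0.0, 1.638]
wrist_force: [0.2, -1.2, 1.1]
finger_gap: 94.2
finger_force: 0.0
```

Call:
jog_arm(rows=[-0.4,3,0,0,0,0,0,-0.4,3,0,0,0,0,0,-0.4,3,0,0,0,0,0,-0.4,2,0,0,0,0,0,0,1.6,0,0,0,0,0,0,0,0,0,0,0,0,0,0,0,0,0,0,0])

```text
clock: 20.15
eef_pos: [557.0, 367.9, 156.0]
eef_rot: [-3.141, 0.0, 1.639]
wrist_force: [-0.6, 0.4, 0.3]
finger_gap: 94.1
finger_force: 0.0
```

```bash
python3 - <<'E'
from h import *
p,d,m=shot('side','s2')
cv2.imwrite('pics/c3.png',cv2.resize(p[90:390,140:440],None,fx=2,fy=2,interpolation=cv2.INTER_CUBIC))
E
```

```text
(no output)
```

View pics/c3.png

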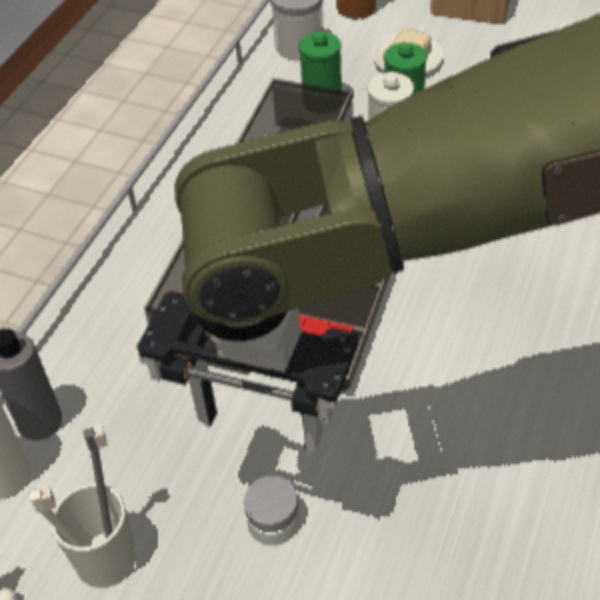

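The arm hides the row here. The cream jar (crop ~(272,505)) lies under the open jaws with nothing near it, so I'll grasp it.

Call:
jog_arm(rows=[0,0,-2,0,0,0,0,0,0,-2.5,0,0,0,0,0,0,-2.5,0,0,0,0,0,0,-2.5,0,0,0,0,0,0,-2.5,0,0,0,0,0,0,-1.2,0,0,0,0,0,0,-0.5,0,0,0,0,0,0,0,0,0,0,0,0,0,0,0,0,0,0.6,0,0,0,0,0,0,0.6,0,0,0,0,0,0,0.6,0,0,0,0,0,0,0.6,0,0,0,0,0,0,0.6,0,0,0,0,0,0,0.6,0,0,0,0,0,0,0.6,0,0,0,0,0,0,0.6,0,0,0,0,0,0,0.6])

```text
clock: 21.62
eef_pos: [557.4, 367.8, 19.6]
eef_rot: [3.141, -0.0, 1.638]
wrist_force: [-0.7, 0.5, 3.3]
finger_gap: 55.5
finger_force: 20.0
```

Call:
jog_arm(rows=[0,0,1,0,0,0,0.6,0,0,2,0,0,0,0.6,0,0,2,0,0,0,0.6,0,0,2,0,0,0,0.6,0.3,-1,1,0,0,0,0.6,0.3,-2.2,0,0,0,0,0.6,0.3,-2.2,0,0,0,0,0.6,0.3,-2.2,0,0,0,0,0.6,0.3,-2.2,0,0,0,0,0.6,0.3,-2.2,0,0,0,0,0.6,0.3,-2.2,0,0,0,0,0.6,0.3,-2.2,0,0,0,0,0.6,0.3,-2.2,0,0,0,0,0.6,0.3,-2.2,0,0,0,0,0.6,0.3,-2.2,0,0,0,0,0.6,0.3,-2.2,0,0,0,0,0.6,0.3,-2.2,0,0,0,0,0.6,0.4,-0.6,0,0,0,0,0.6,0,0,0,0,0,0,0.6,0,0,0,0,0,0,0.6])

```text
clock: 23.28
eef_pos: [600.2, 87.7, 99.2]
eef_rot: [-3.141, -0.0, 1.637]
wrist_force: [-1.0, 0.8, -1.2]
finger_gap: 55.4
finger_force: 20.0
```

Call:
jog_arm(rows=[0,0,-1,0,0,0,0.6,0,0,-1,0,0,0,0.6,0,0,-1,0,0,0,0.6,0,0,-1,0,0,0,0.6,0,0,-0.4,0,0,0,0.6,0,0,-0.3,0,0,0,0.6,0,0,-0.1,0,0,0,0.6,0,0,-0.1,0,0,0,0.6,0,0,0,0,0,0,0.6,0,0,0,0,0,0,0.6])

```text
clock: 24.12
eef_pos: [600.5, 87.7, 50.7]
eef_rot: [3.141, -0.0, 1.638]
wrist_force: [-0.6, 0.2, -0.7]
finger_gap: 55.6
finger_force: 20.0
```

Lower 1 mm, release (gap ≈ 70, clear of the walls), then rise and retreat toward +y and the front.

Call:
jog_arm(rows=[0,0,-0.1,0,0,0,0.6,0,0,0,0,0,0,0.6,0,0,0,0,0,0,0.4,0,0,0,0,0,0,0.3,0,0,0,0,0,0,0.25,0,0,0,0,0,0,0.25,0,0,1,0,0,0,0.25,0,0,2,0,0,0,0.25,0,0,2,0,0,0,0.25,0,0,2,0,0,0,0.25,0,0,3,0,0,0,0.25,0,0,3,0,0,0,0.25,-3,0,2,0,0,0,0,-3,0,0,0,0,0,0,-3,0,0,0,0,0,0,-3,0,0,0,0,0,0,-3,0,0,0,0,0,0,-3,0,0,0,0,0,0,-2,0,0,0,0,0,0,0,0,0,0,0,0,0])

```text
clock: 25.78
eef_pos: [397.9, 87.8, 200.4]
eef_rot: [3.14, -0.0, 1.638]
wrist_force: [0.0, 0.6, 0.3]
finger_gap: 93.7
finger_force: 0.0
```

```bash
cat > m3.py <<'E'
from h import *
from scipy.optimize import least_squares
for n in('side','scene'): shot(n,n+'9')
C={k:cloud(k) for k in('side9','scene9')}
spec={'amber':((615,-130),21,45,112),'roll':((610,-57),19,45,104),'lid':((605,15),25,45,84),'cream':((600,88),28,42,76),'tall':((623,-205),30,60,120)}
for n,(c,r,a,b) in spec.items():
    for k in C:
        q=C[k][1].reshape(-1,3); cc=np.array(c,float)
        for it in range(4):
            m=(np.hypot(*(q[:,:2]-cc).T)<r+6)&(q[:,2]>a)&(q[:,2]<b); w=q[m]
            if len(w)<20: break
            s=least_squares(lambda x:np.hypot(w[:,0]-x[0],w[:,1]-x[1])-r,cc,loss='soft_l1',f_scale=1.); cc=s.x
        t=q[(np.hypot(*(q[:,:2]-cc).T)<r)]
        print(n,k,cc.round(1),len(w),'top',np.nanmax(t[:,2]).round(1))
p=C['side9'][0]; cv2.imwrite('pics/c4.png',cv2.resize(p[90:300,190:400],None,fx=2.8,fy=2.8,interpolation=cv2.INTER_CUBIC))
E
python3 m3.py
```

```text
amber side9 [ 614.9 -130.3] 229 top 140.7
amber scene9 [ 614.7 -130.5] 351 top 139.1
roll side9 [608.7 -57.1] 216 top 121.5
roll scene9 [608.  -57.5] 275 top 119.8
lid side9 [606.6  16.2] 192 top 102.2
lid scene9 [605.7  15.9] 261 top 101.6
cream side9 [601.9  87.7] 214 top 84.8
cream scene9 [600.8  87.6] 236 top 86.1
tall side9 [ 623.5 -205.5] 223 top 158.9
tall scene9 [ 622.9 -205.6] 427 top 159.0
```

View pics/c4.png

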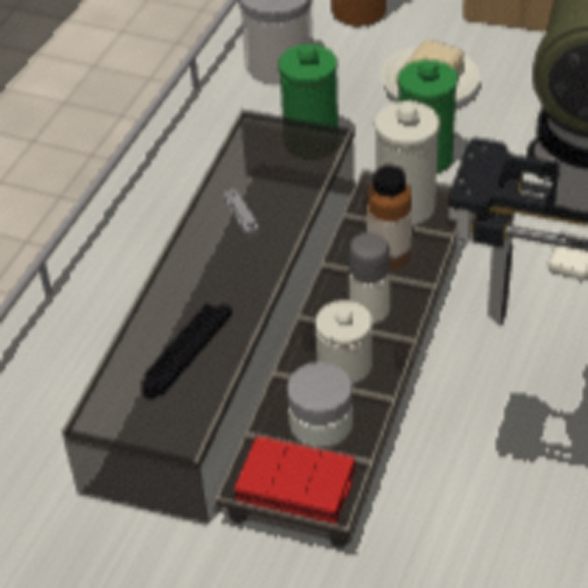

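The row stands upright in the correct order, each piece within about 3 mm of its bay centre. The tall jar and pill case are where they were, and the gripper is clear.

```bash
python3 -c "
from cell import manip
print(manip.sign_off())"
```

```text
the job is handed in; nothing more can be done
None
```

The job is handed in: from the tall jar's end the row is amber bottle, roll-on, lidded jar, cream jar, each upright within about 3 mm of its bay centre at about 26 s; sign-off gave no verdict.

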